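# Ready the cookbook stand

### The job

Get the cookbook stand on the kitchen island ready: first put the paper ball and the wood offcut from its ledge into the green scrap bin, then flip the red kickstand down past its over-centre spring until it snaps fully down. Finally bring the fallen-back frame upright by its round top rail and finish while still holding it there: it tips back if let go, so do not let go at the end. Leave the mug, jars, pepper mill and cookbook where they are.

Things in the scene. Friction and masses are not known exactly. Their poses are not given: they have to be found in the camera images.
- stand: Base of the cookbook stand: dark steel plate, 170 (x, from -100 to +70) x 220 (y) x 10 mm, fixed. Origin at counter height below the frame hinge. Its +x is the BACK of the stand (roughly away from the robot). The front part (x -94 to -20 mm, top at z = 10 mm) is the book ledge, with a wooden lip 20 mm above the counter at its front edge; debris lies on it.
- frame_hinge (a point): Centre of the frame's hinge, 30 mm above the stand's origin; axis along the stand's y. The frame: wooden panel 166 wide, 12 thick, from 20 to 145 mm above the hinge, between 14 mm square posts at y = +-90 mm that carry the top rail 200 mm above the hinge. A hinge spring and gravity throw it back; holding it upright takes about 2 N at the rail.
- frame (a joint): Lean of the frame in rad: 0 = upright, positive = leaning back (+x of the stand). Starts against its back stop at 0.42; front stop at -0.15. Springs back to 0.42 when let go.
- top_rail: Round aluminium bar, 16 mm diameter, 166 mm long between the posts, parallel to the stand's y. Origin at the middle of its axis, 200 mm from the hinge, about 213 mm above the counter at the start. A 47 mm high gap lies under it: pinch it from above, fingers closing along the stand's x. The bar is a free-turning sleeve, so it turns in its posts as the frame swings.
- toe (a point): Middle of the kickstand's toe: red round bar 14 mm thick, parallel to the stand's y from y = -125 to -177 mm (this point at y = -150 mm), at the end of the leg on the right side (-y) of the frame. Push here from above. At the start about 99 mm behind the hinge (+x of the stand) and 184 mm above the counter.
- kick_hub (a point): Pivot of the red kickstand, on the right side (-y) of the frame, 85 mm from the frame hinge, at y = -125 mm of the stand; its axis is the stand's y. The leg is 100 mm from this pivot to the toe's axis, 14 mm thick.
- kickstand (a joint): Kickstand angle in rad relative to the frame: 0 = stowed (leg points back and up, about 50 degrees above level while the frame leans back), grows as the toe swings back and down, 2.27 = fully down (leg nearly straight down). An over-centre spring holds it at either end: pushed past about 1.0 it snaps down by itself; this takes about 2 N at the toe.
- paper_ball: Crumpled ball of white paper, rigid, about 34 x 34 mm (up to 42 mm across its corners) and 36 mm high, 20 g. Origin at its underside.
- offcut: Offcut of pale wood, 50 (x) x 24 (y) x 22 mm high with a 6 mm step on top, 30 g. Origin at the centre of its underside.
- scrap_bin: Green open scrap bin, 150 x 150 mm, 100 mm high, walls 4 mm, fixed to the counter to the left or right of the stand. Origin at the centre of its underside.
- canister: White canister with wooden lid, 100 mm diameter, 130 mm high, on the other side of the stand from the bin. Leave alone.
- mug: Blue mug, 82 mm wide, 90 mm high. Leave alone.
- pepper_mill: Dark wooden pepper mill, 56 mm wide, 160 mm high. Leave alone.
- cookbook: Closed red cookbook lying behind the stand, 150 x 210 x 32 mm. Leave alone.
- spice_jar: Amber spice jar with red cap, 44 mm wide, 85 mm high. Leave alone.
There are look-alikes about, which are no part of the job. Of the things shaped like the offcut, the wood one is meant.

How it is judged:
By the outcome, as a careful person would: the job done as asked, in the order asked, and still so for the second after the job is handed in, while the arm keeps its last pose, push and grip.
It also fails if it takes over 72 s, if anything falls off the work surface, if the arm or the gripper's body presses on something with over 40 N, if the wrist force passes 120 N, or if a joint passes its speed limit or range.

### The arm

A 7-joint arm with a two-finger parallel gripper is mounted at the origin on the work surface. World frame = base frame: x ahead of the robot, y to its left, z up, the work surface at z = 0. Lengths are in m, angles in rad, forces in N, time in s.
With the tool pointing down it reaches from about 0.4 to 0.85 m from the base axis. Payload 10.4 kg.
Tool frame: the origin (TCP) lies at the very end of the fingers, on their centre line; the grasp point (between the pads) lies 19 mm behind it; z points along the fingers, y is the line along which they close (so a half turn about z gives the same grasp; the last joint's range is limited). The gripper opens to 85 mm and grips with 20 to 120 N. Pads are 22 mm wide; open, the fingers measure 114 mm over their backs; the gripper's body (76 mm by 85 mm) begins 54 mm behind the grasp point. The pads swing forward as they close: fully open they stand 13 mm farther back than shut.
Start: joints at [-1.144, 0.332, -0.065, 1.46, 0.022, 1.35, -0.088], TCP at [0.272, 0.563, 0.231] pointing down, gripper open.
Joint ranges: [-2.6, 2.6], [-0.5, 2.12], [-1.47, 1.34], [0.16, 2.42], [-1.27, 4.41], [0.06, 2.06], [-2.6, 2.6]. Speed limits (rad/s): [2.22, 2.22, 2.79, 2.79, 3.14, 3.14, 3.14].

### API

Orientations are given as a unit quaternion [x, y, z, w].
In Python, from workcell import manip, vision, order gives the robot as it stands. The module is installed in compiled form; this text tells all that it offers.
- The arm moves only by the tool move_arm, never from a script. Its argument "motion" is a list of rows, each a list of 3 entries, a list of its own where there are three numbers: the shift along the tool's x, y, z scaled (see below), then the turn, a rotation vector about the tool's x, y, z scaled (see below), then the opening, from -1 (shut) to 1 (fully open). In form: [[[dx, dy, dz], [wx, wy, wz], hand], ...]. A call has 1 to 12 rows; each row shifts and turns the commanded pose from where the row before left it, along the tool's axes as they then stand; what a row does not reach is not made up. The controller multiplies each number of a shift by 0.75 m and each number of a turn by pi/4 rad. A row lasts 1/10 s, in which the tool goes at most 50 mm and 8.59 degrees, less where a joint would pass 70% of its speed; a pose out of reach is approached as far as the arm can. A call with a number of a shift or a turn outside -1 to 1 is refused whole. A call with a gripper value outside its range is refused whole. The fingers move at their own pace and stop on an object; "newtons" is the grip in N (left out, the last holds). Time passes only in rows, so rows that do not move let the fingers close. It gives the time, the measured TCP pose, the force, the opening and the grip force at its end, in the units of the state.
- manip.get_obs(): the state, without advancing time (a new reading comes with each control period).
- vision.camera(name): name is "scene" or "top" or "wrist"; returns a dict with "pixels" (420x560x3 uint8, red, green, blue), "fx", "fy", "cx", "cy" (pixels), "k1" (the pictures are not rectified: a ray, as slopes to the right and down, at radius r is drawn at 1 + k1 r^2 times it, then the intrinsics apply), "R" (3x3) and "t" (3): a world point X has camera coordinates R X + t. Camera axes: x right, y down, z forward; pixel columns grow to the right and rows downward; lengths in m; the calibration is good to about 2 mm. A picture is of the moment at which its call begins. There is no depth.
- order.hand_in(): hands the job in; it is judged then, once.
The state is a dict: "clock": time; "joint_pos": joint angles; "joint_velocities": joint speeds; "tau": joint torques, N m; "position": TCP position; "ee_rot": TCP orientation; "ft_force": force on the tool from outside, world axes, zero at the start; "torque": the same for the moment, N m; "grip_width": opening from 0.0 (shut) to 1.0 (fully open); "grasp_force": force on a finger pad.
Only numpy, scipy, OpenCV 4.12 (cv2) and the standard library are available. Lean on these libraries where they do the work, as an engineer would, in place of code of your own. Each camera call takes 0.05 s, during which the arm holds its last target. There are 200 camera calls.

## Working session

There is one attempt and no reset: what is moved stays moved. The work goes in short steps, Python scripts to look and compute and a tool call to move; the robot and the scene stay as the last step left them, time stands still between calls to the robot, and variables do not carry over. Pictures are saved under pics/ and viewed, at most 12 in all, crops included, and the job is handed in when it is done.

Besides the shell and the picture viewer there is one more tool, called after "Request:" by a JSON object that holds its "fn" and its "kwargs". move_arm: Moves the arm, as the interface text tells. Its arguments: {"type":"object","properties":{"motion":{"type":"array"},"newtons":{"type":"number"}},"required":["motion"]}

```bash
mkdir -p pics; cat > h.py <<'E'
import numpy as np, cv2
from workcell import manip, vision, order
def snap(name,fn=None):
    c=vision.camera(name)
    if fn: cv2.imwrite('pics/'+fn,c['pixels'][:,:,::-1])
    np.save(f'{name}.npy',c,allow_pickle=True); return c
def load(name): return np.load(f'{name}.npy',allow_pickle=True).item()
def ray(c,u,v):
    K=np.array([[c['fx'],0,c['cx']],[0,c['fy'],c['cy']],[0,0,1.]])
    p=cv2.undistortPoints(np.array([[[u,v]]],float),K,np.array([c['k1'],0,0,0,0.]))[0,0]
    R=np.array(c['R']);t=np.array(c['t']);d=R.T@np.array([p[0],p[1],1]);return -R.T@t,d/np.linalg.norm(d)
def plane(c,u,v,z):
    o,d=ray(c,u,v);return o+d*(z-o[2])/d[2]
def tri(c1,p1,c2,p2):
    o1,d1=ray(c1,*p1);o2,d2=ray(c2,*p2)
    s=np.linalg.lstsq(np.c_[d1,-d2],o2-o1,rcond=None)[0]
    a,b=o1+s[0]*d1,o2+s[1]*d2;return (a+b)/2,np.linalg.norm(a-b)
def proj(c,X):
    K=np.array([[c['fx'],0,c['cx']],[0,c['fy'],c['cy']],[0,0,1.]])
    return cv2.projectPoints(np.array([X],float),cv2.Rodrigues(np.array(c['R'],float))[0],np.array(c['t'],float),K,np.array([c['k1'],0,0,0,0.]))[0][0,0]
E
python3 - <<'E'
from h import *
np.set_printoptions(precision=3,suppress=True)
for n in ('scene','top'):
    c=snap(n,n+'1.png');print(n,c['fx'],c['k1'],-np.array(c['R']).T@c['t'])
print(manip.get_obs())
E
```

```text
scene 435.77658814444624 -0.04921010453385694 [ 0.995 -0.519  0.959]
top 451.12339312181405 -0.11989662398052268 [0.439 0.047 1.281]
{'clock': 0.1, 'joint_pos': array([-1.144,  0.333, -0.065,  1.461,  0.022,  1.35 , -0.088]), 'joint_velocities': array([-0.002, -0.   ,  0.   , -0.003, -0.   ,  0.   , -0.001]), 'tau': array([  0.001, -62.675,   0.049, -39.243,   0.016,   0.007,  -0.   ]), 'position': array([0.272, 0.563, 0.231]), 'ee_rot': array([ 0.223,  0.975, -0.001, -0.   ]), 'ft_force': array([-0.17 , -0.245,  0.206]), 'torque': array([ 0.039, -0.015,  0.014]), 'grasp_force': 0.0, 'grip_width': 0.9979957530181183}
```

View pics/scene1.png

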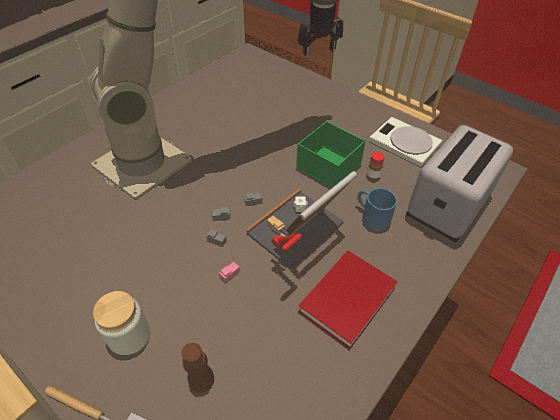

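View pics/top1.png

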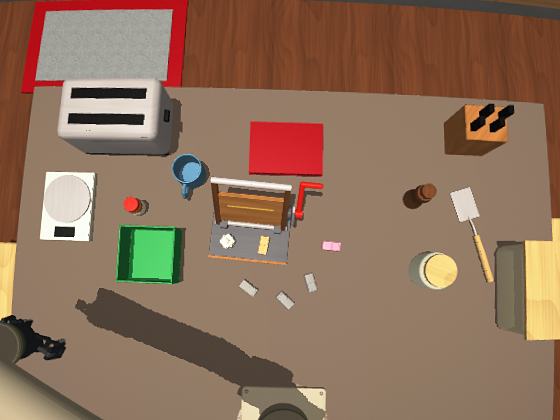

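The scene view has the stand near (295,220), the bin at (330,155) and grey and pink look-alikes around it. In the top view the ball is at (227,241), the offcut at (264,244), the bin at (149,255), the rail from (213,182) to (291,187) and the toe near (313,186).

```bash
python3 - <<'E'
from h import *
t=load('top')['pixels'][165:275,195:335,::-1]; s=load('scene')['pixels'][160:270,235:375,::-1]
cv2.imwrite('pics/crop1.png',np.hstack([cv2.resize(x,None,fx=2.85,fy=2.85*1,interpolation=cv2.INTER_CUBIC) for x in (t,s)]))
E
```

```text
(no output)
```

View pics/crop1.png

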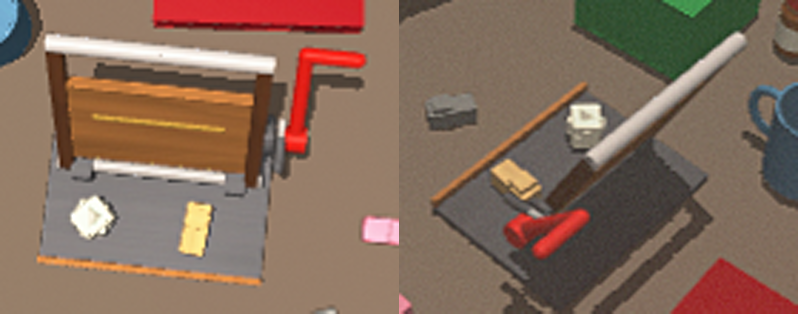

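```bash
cat > m1.py <<'E'
from h import *
np.set_printoptions(precision=4,suppress=True)
T=load('top');S=load('scene')
def t(x,y):return (195+x/2.85,165+y/2.85)
def s(x,y):return (235+(x-399)/2.85,160+y/2.85)
for n,a,b in [('rail L',t(47,44),s(742,40)),('rail R',t(274,63),s(592,162)),('toe in',t(303,57),s(585,213)),('toe out',t(360,60),s(540,250)),
  ('lip L',t(40,260),s(586,87)),('lip R',t(262,281),s(434,203))]: print(n,*tri(T,a,S,b))
def blob(c,f,x0,x1,y0,y1):
    h=cv2.cvtColor(c['pixels'],cv2.COLOR_RGB2HSV).astype(int);m=np.zeros(h.shape[:2],np.uint8)
    m[y0:y1,x0:x1]=f(h[y0:y1,x0:x1]);n,l,st,ce=cv2.connectedComponentsWithStats(m)
    i=1+np.argmax(st[1:,4]);return ce[i],st[i],(l==i)
W=lambda h:(h[...,2]>130)&(h[...,1]<80)
O=lambda h:(h[...,2]>130)&(h[...,1]>80)&(h[...,0]<32)&(h[...,0]>10)
G=lambda h:(h[...,0]>45)&(h[...,0]<80)&(h[...,1]>120)
for n,f,bt,bs in [('ball',W,(210,244,228,255),(288,312,193,217)),('off',O,(252,276,231,258),(265,288,212,232))]:
    a,sa,ma=blob(T,f,*bt);b,sb,mb=blob(S,f,*bs);print(n,a,sa,b,sb,*tri(T,a,S,b))
    ys,xs=np.nonzero(ma);P=np.array([plane(T,x,y,.03)[:2] for x,y in zip(xs,ys)],np.float32)
    print(' plane.03',P.mean(0),cv2.minAreaRect(P))
a,sa,ma=blob(T,G,100,200,210,300);cs=cv2.boxPoints(cv2.minAreaRect(np.argwhere(ma)[:,::-1].astype(np.float32)))
P=np.array([plane(T,*q,.1) for q in cs]);print('bin rim',P,P.mean(0))
for n,bx in [('mug',(186,170)),('jar',(132,205))]: print(n,plane(T,*bx,.09))
E
python3 m1.py
```

```text
rail L [0.6503 0.1973 0.2088] 0.006565157124561154
rail R [0.6376 0.0032 0.2119] 0.0028247057208783746
toe in [ 0.6503 -0.0222  0.1819] 0.005647088851652964
toe out [ 0.6477 -0.0728  0.1835] 0.0023882188298602917
lip L [0.472  0.2217 0.0094] 0.0060830207301560595
lip R [0.4573 0.0019 0.0137] 0.004222517734668541
ball [226.5543 241.2205] [210 228  34  27 857] [302.179  205.4585] [294 196  18  21 229] [0.5153 0.1733 0.0147] 0.005523772514028217
 plane.03 [0.5123 0.17  ] ((0.5130075812339783, 0.17037364840507507), (0.07219960540533066, 0.09236107021570206), 1.8330048322677612)
off [263.1037 244.9451] [258 236  11  19 164] [275.7541 222.2951] [267 216  18  14 122] [0.5056 0.0688 0.0281] 0.001142721631316623
 plane.03 [0.5051 0.0683] ((0.5054798722267151, 0.06825019419193268), (0.024462126195430756, 0.051017530262470245), 80.5846176147461)
bin rim [[0.3943 0.4511 0.1   ]
 [0.544  0.4535 0.1   ]
 [0.5412 0.2834 0.1   ]
 [0.3929 0.2832 0.1   ]] [0.4681 0.3678 0.1   ]
mug [0.6974 0.2823 0.09  ]
jar [0.5976 0.4235 0.09  ]
```

```bash
cat >> h.py <<'E'
from scipy.spatial.transform import Rotation as Ro
def go(X,o=None):
    o=o or manip.get_obs();R=Ro.from_quat(o['ee_rot']).as_matrix()
    d=R.T@(np.array(X)-o['position']);print('pos',o['position'].round(4),'units',(d/.75).round(4),'rows',np.linalg.norm(d)/.045,'yang',np.degrees(np.arctan2(R[1,1],R[0,1])).round(2),'zdir',R[:,2].round(3))
YAW=-.067
def st(x,y,z,O=(.5626,.1055)):
    c,s=np.cos(YAW),np.sin(YAW);return np.array([O[0]+c*x-s*y,O[1]+s*x+c*y,z])
E
python3 - <<'E'
from h import *
T=load('top');S=load('scene')
print(tri(T,(227.3,241.1),S,(300.3,204.6)))
E
```

```text
(array([0.51373789, 0.16925832, 0.02115724]), np.float64(0.0014146438880598474))
```

Request:
{"fn": "move_arm", "kwargs": {"motion": [[[0,0,0],[0,0,-0.163],1],[[0,0,0],[0,0,-0.163],1],[[0,0,0],[0,0,-0.163],1]], "newtons": 30}}

```text
clock: 0.4
position: [0.2716, 0.5626, 0.2308]
ee_rot: [0.03, 1.0, -0.0, -0.0]
ft_force: [-0.5, -0.1, 1.0]
grip_width: 0.998
grasp_force: 0.0
```

```bash
python3 -c "
from h import *
go((.50,.12,.24))"
```

```text
pos [0.2716 0.5626 0.2308] units [-0.3396 -0.5707 -0.0119] rows 11.070208800409777 yang 86.54 zdir [-0.    -0.001 -1.   ]
```

Request:
{"fn": "move_arm", "kwargs": {"motion": [[[-0.028,-0.0475,-0.001],[0,0,0],1],[[-0.028,-0.0475,-0.001],[0,0,0],1],[[-0.028,-0.0475,-0.001],[0,0,0],1],[[-0.028,-0.0475,-0.001],[0,0,0],1],[[-0.028,-0.0475,-0.001],[0,0,0],1],[[-0.028,-0.0475,-0.001],[0,0,0],1],[[-0.028,-0.0475,-0.001],[0,0,0],1],[[-0.028,-0.0475,-0.001],[0,0,0],1],[[-0.028,-0.0475,-0.001],[0,0,0],1],[[-0.028,-0.0475,-0.001],[0,0,0],1],[[-0.028,-0.0475,-0.001],[0,0,0],1],[[-0.028,-0.0475,-0.001],[0,0,0],1]]}}

```text
clock: 1.6
position: [0.4954, 0.1181, 0.2402]
ee_rot: [0.033, 0.999, 0.0, -0.0]
ft_force: [1.2, 1.6, -1.1]
grip_width: 1.004
grasp_force: 0.0
```

```bash
python3 -c "
from h import *
c=snap('wrist','w1.png');print(-np.array(c['R']).T@c['t'],c['R'])
go((.5137,.170,.24))"
```

```text
[0.42656447 0.12245311 0.3831213 ] [[ 6.58584700e-02  9.97828920e-01 -3.29889731e-04]
 [ 9.59814513e-01 -6.32590598e-02  2.73412493e-01]
 [ 2.72798024e-01 -1.83231614e-02 -9.61896824e-01]]
pos [0.4981 0.1107 0.2404] units [-0.0149  0.0804  0.0004] rows 1.3625029226804302 yang 85.78 zdir [ 0.001 -0.003 -1.   ]
```

View pics/w1.png

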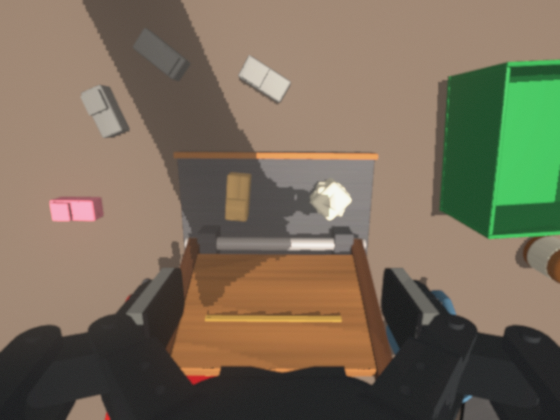

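The wrist view shows the offcut at (238,197), almost square to the stand, the ball at (331,200), and the lip at row 156 from column 174 to 377.

```bash
python3 - <<'E'
from h import *
np.set_printoptions(precision=4,suppress=True)
T=load('top');S=load('scene');W=load('wrist')
h=cv2.cvtColor(W['pixels'],cv2.COLOR_RGB2HSV).astype(int)
def b(c,x0,x1,y0,y1,f):
    m=np.zeros(h.shape[:2],np.uint8);m[y0:y1,x0:x1]=f(h[y0:y1,x0:x1]);m=cv2.morphologyEx(m,cv2.MORPH_OPEN,np.ones((3,3)))
    p=np.argwhere(m)[:,::-1].astype(np.float32);return p.mean(0),cv2.minAreaRect(p)
pb,rb=b(W,305,358,172,225,lambda h:h[...,2]>125);po,ro=b(W,218,260,165,226,lambda h:(h[...,1]>90)&(h[...,2]>80)&(h[...,0]<30))
print(pb,rb);print(po,ro)
print('ball',tri(T,(227.3,241.1),W,pb),tri(S,(300.3,204.6),W,pb),plane(W,*rb[0],.03))
print('off',tri(T,(263.1,244.9),W,po),tri(S,(275.75,222.3),W,po))
for q in cv2.boxPoints(ro): print(plane(W,*q,.03))
print('rim',plane(W,508,62,.1),plane(W,491,235,.1),'lip',plane(W,174,156,.02),plane(W,377,156,.02))
go((.5137,.170,.24))
E
```

```text
[333.0023 197.6936] ((331.0, 198.0), (52.0, 52.0), 90.0)
[237.1269 196.4558] ((237.186767578125, 196.51168823242188), (22.892831802368164, 47.03322982788086), 3.5763344764709473)
ball (array([0.5121, 0.1696, 0.0322]), np.float64(0.0038092611859784167)) (array([0.514 , 0.1722, 0.0195]), np.float64(0.0025570563772955644)) [0.5125 0.1696 0.03  ]
off (array([0.5052, 0.0682, 0.0264]), np.float64(0.000739581040729918)) (array([0.5052, 0.0687, 0.0278]), np.float64(0.0017762412560100999))
[0.5288 0.0517 0.03  ]
[0.4773 0.0606 0.03  ]
[0.4805 0.0847 0.03  ]
[0.5321 0.0767 0.03  ]
rim [0.3939 0.3038 0.1   ] [0.5392 0.3043 0.1   ] lip [0.4573 0.0034 0.02  ] [0.4717 0.2217 0.02  ]
pos [0.4981 0.1107 0.2404] units [-0.0149  0.0804  0.0004] rows 1.3625029226804302 yang 85.78 zdir [ 0.001 -0.003 -1.   ]
```

Request:
{"fn": "move_arm", "kwargs": {"motion": [[[-0.0075,0.04,0],[0,0,0],1],[[-0.0075,0.04,0],[0,0,0],1],[[0,0,0.05],[0,0,0],1],[[0,0,0.05],[0,0,0],1],[[0,0,0.05],[0,0,0],1],[[0,0,0.05],[0,0,0],1],[[0,0,0.05],[0,0,0],1],[[0,0,0.045],[0,0,0],1],[[0,0,0],[0,0,0],1],[[0,0,0],[0,0,0],-1],[[0,0,0],[0,0,0],-1],[[0,0,0],[0,0,0],-1]], "newtons": 30}}

```text
clock: 2.85
position: [0.5115, 0.1794, 0.021]
ee_rot: [0.033, 0.999, 0.001, 0.001]
ft_force: [-0.5, 0.5, 8.2]
grip_width: 0.518
grasp_force: 11.7
```

Request:
{"fn": "move_arm", "kwargs": {"motion": [[[0,0,0],[0,0,0],-1],[[0,0,0],[0,0,0],-1],[[0,0,0],[0,0,0],-1],[[0,0,0],[0,0,0],-1]]}}

```text
clock: 3.25
position: [0.5116, 0.1794, 0.0213]
ee_rot: [0.033, 0.999, 0.001, 0.001]
ft_force: [-2.4, -1.0, 8.9]
grip_width: 0.504
grasp_force: 29.2
```

Request:
{"fn": "move_arm", "kwargs": {"motion": [[[0,0,-0.04],[0,0,0],-1],[[0,0,-0.05],[0,0,0],-1],[[0,0,-0.05],[0,0,0],-1],[[0,0,-0.05],[0,0,0],-1],[[0,0,-0.05],[0,0,0],-1],[[0,0,0],[0,0,0],-1],[[0,0,0],[0,0,0],-1],[[0,0,0],[0,0,0],-1]]}}

```text
clock: 4.05
position: [0.5098, 0.1787, 0.1986]
ee_rot: [0.033, 0.999, -0.0, -0.0]
ft_force: [0.0, 0.0, -0.2]
grip_width: 0.5
grasp_force: 30.5
```

```bash
python3 -c "
from h import *
go((.468,.377,.2))"
```

```text
pos [0.5098 0.1787 0.1986] units [ 0.073   0.2601 -0.0019] rows 4.503071852009419 yang 86.24 zdir [-0.001 -0.    -1.   ]
```

Request:
{"fn": "move_arm", "kwargs": {"motion": [[[0.012,0.0433,0],[0,0,0],-1],[[0.012,0.0433,0],[0,0,0],-1],[[0.012,0.0433,0],[0,0,0],-1],[[0.012,0.0433,0],[0,0,0],-1],[[0.012,0.0433,0],[0,0,0],-1],[[0.012,0.0433,0],[0,0,0],-1],[[0,0,0],[0,0,0],-1],[[0,0,0.044],[0,0,0],-1],[[0,0,0.044],[0,0,0],-1],[[0,0,0.044],[0,0,0],-1],[[0,0,0],[0,0,0],-1],[[0,0,0],[0,0,0],-1]]}}

```text
clock: 5.25
position: [0.4691, 0.3762, 0.1]
ee_rot: [0.033, 0.999, -0.001, -0.001]
ft_force: [-0.3, 0.1, -0.0]
grip_width: 0.499
grasp_force: 30.7
```

Request:
{"fn": "move_arm", "kwargs": {"motion": [[[0,0,0],[0,0,0],1],[[0,0,0],[0,0,0],1],[[0,0,0],[0,0,0],1],[[0,0,0],[0,0,0],1],[[0,0,-0.05],[0,0,0],1],[[0,0,-0.05],[0,0,0],1],[[0,0,-0.05],[0,0,0],1],[[0,0,0],[0,0.0,0.06],1],[[0,0,0],[0,0,0.06],1],[[0,0,0],[0,0,0],1],[[0,0,0],[0,0,0],1]]}}

```text
clock: 6.35
position: [0.4691, 0.3768, 0.2126]
ee_rot: [0.079, 0.997, -0.0, -0.0]
ft_force: [-0.9, 1.0, -0.5]
grip_width: 1.005
grasp_force: 0.0
```

```bash
python3 -c "
from h import *
go((.505,.0685,.212))
c=snap('top');cv2.imwrite('pics/b1.png',cv2.resize(c['pixels'][160:300,90:340,::-1],None,fx=2,fy=2))"
```

```text
pos [0.4691 0.3768 0.2126] units [-0.1122 -0.3984  0.0008] rows 6.89744504592974 yang 80.92 zdir [-0. -0. -1.]
```

View pics/b1.png

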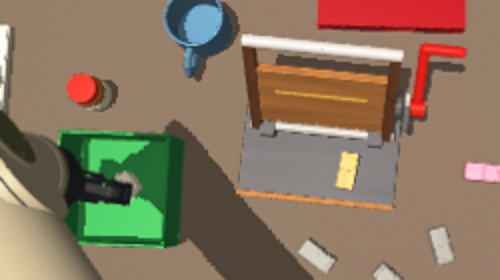

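The ball lies in the bin at (127,187); the offcut is still on the ledge at (347,170).

Request:
{"fn": "move_arm", "kwargs": {"motion": [[[-0.014,-0.05,0],[0,0,0],1],[[-0.014,-0.05,0],[0,0,0],1],[[-0.014,-0.05,0],[0,0,0],1],[[-0.014,-0.05,0],[0,0,0],1],[[-0.014,-0.05,0],[0,0,0],1],[[-0.014,-0.05,0],[0,0,0],1],[[-0.014,-0.05,0],[0,0,0],1],[[-0.014,-0.048,0],[0,0,0],1],[[0,0,0],[0,0,0],1],[[0,0,0],[0,0,0],1],[[0,0,0],[0,0,0],1]]}}

```text
clock: 7.5
position: [0.5044, 0.07, 0.2125]
ee_rot: [0.079, 0.997, 0.0, -0.0]
ft_force: [0.3, -0.2, -0.0]
grip_width: 1.001
grasp_force: 0.0
```

Request:
{"fn": "move_arm", "kwargs": {"motion": [[[0,0,0.05],[0,0,0],1],[[0,0,0.05],[0,0,0],1],[[0,0,0.05],[0,0,0],1],[[0,0,0.05],[0,0,0],1],[[0,0,0.035],[0,0,0],1],[[0,0,0.024],[0,0,0],1],[[0,0,0],[0,0,0],1],[[0,0,0],[0,0,0],-1],[[0,0,0],[0,0,0],-1],[[0,0,0],[0,0,0],-1],[[0,0,0],[0,0,0],-1],[[0,0,0],[0,0,0],-1]]}}

```text
clock: 8.7
position: [0.5051, 0.069, 0.0191]
ee_rot: [0.08, 0.997, 0.0, 0.001]
ft_force: [-1.4, 0.0, 5.9]
grip_width: 0.271
grasp_force: 29.9
```

Request:
{"fn": "move_arm", "kwargs": {"motion": [[[0,0,0],[0,0,0],-1],[[0,0,0],[0,0,0],-1],[[0,0,0],[0,0,0],-1]]}}

```text
clock: 9.0
position: [0.5052, 0.0691, 0.0192]
ee_rot: [0.08, 0.997, 0.0, 0.001]
ft_force: [-1.8, 0.5, 6.7]
grip_width: 0.271
grasp_force: 30.0
```

Request:
{"fn": "move_arm", "kwargs": {"motion": [[[0,0,-0.04],[0,0,0],-1],[[0,0,-0.05],[0,0,0],-1],[[0,0,-0.05],[0,0,0],-1],[[0,0,-0.05],[0,0,0],-1],[[0,0,-0.05],[0,0,0],-1],[[0,0,0],[0,0,0],-1],[[0.014,0.05,0],[0,0,0],-1],[[0.014,0.05,0],[0,0,0],-1],[[0.014,0.05,0],[0,0,0],-1],[[0.014,0.05,0],[0,0,0],-1],[[0.014,0.05,0],[0,0,0],-1],[[0.014,0.05,0],[0,0,0],-1]]}}

```text
clock: 10.2
position: [0.4777, 0.3023, 0.1979]
ee_rot: [0.08, 0.997, -0.0, -0.0]
ft_force: [0.5, -0.2, 0.5]
grip_width: 0.271
grasp_force: 29.7
```

Request:
{"fn": "move_arm", "kwargs": {"motion": [[[0.014,0.05,0],[0,0,0],-1],[[0.014,0.045,0],[0,0,0],-1],[[0,0,0],[0,0,0],-1],[[0,0,0.045],[0,0,0],-1],[[0,0,0.045],[0,0,0],-1],[[0,0,0.045],[0,0,0],-1],[[0,0,0],[0,0,0],-1],[[0,0,0],[0,0,0],-1]]}}

```text
clock: 11.0
position: [0.469, 0.3741, 0.0974]
ee_rot: [0.08, 0.997, -0.0, -0.0]
ft_force: [0.3, 0.2, 0.7]
grip_width: 0.272
grasp_force: 29.7
```

Request:
{"fn": "move_arm", "kwargs": {"motion": [[[0,0,0],[0,0,0],1],[[0,0,0],[0,0,0],1],[[0,0,0],[0,0,0],1],[[0,0,0],[0,0,0],1],[[0,0,-0.05],[0,0,0],1],[[0,0,-0.05],[0,0,0],1],[[0,0,-0.05],[0,0,0],1],[[0,0,-0.05],[0,0,0],-1],[[0,0,-0.05],[0,0,-0.06],-1],[[0,0,0],[0,0,-0.06],-1],[[0,0,0],[0,0,0],-1],[[0,0,0],[0,0,0],-1]]}}

```text
clock: 12.2
position: [0.4686, 0.3744, 0.2839]
ee_rot: [0.034, 0.999, -0.0, -0.0]
ft_force: [-0.5, 0.6, -0.6]
grip_width: 0.143
grasp_force: 0.0
```

```bash
python3 -c "
from h import *
print(st(.099,-.155,.26))
go((.52,-.045,.26));go(st(.106,-.155,.26))
c=snap('wrist');cv2.imwrite('pics/b2.png',cv2.resize(c['pixels'][:,:,::-1],None,fx=1,fy=1))"
```

```text
[ 0.65100065 -0.05578027  0.26      ]
pos [0.4686 0.3744 0.2839] units [-0.106  -0.5533  0.0321] rows 9.404018448140608 yang 86.15 zdir [-0.001 -0.001 -1.   ]
pos [0.4686 0.3744 0.2839] units [-0.2906 -0.5559  0.032 ] rows 10.46762013966531 yang 86.15 zdir [-0.001 -0.001 -1.   ]
```

View pics/b2.png

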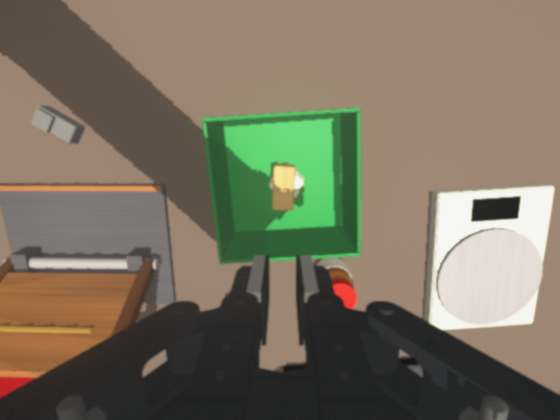

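Both pieces are in the bin, with the offcut at (284,187) resting on the ball. Next the kickstand.

Request:
{"fn": "move_arm", "kwargs": {"motion": [[[-0.024,-0.0463,0],[0,0,0],-1],[[-0.024,-0.0463,0],[0,0,0],-1],[[-0.024,-0.0463,0],[0,0,0],-1],[[-0.024,-0.0463,0],[0,0,0],-1],[[-0.024,-0.0463,0],[0,0,0],-1],[[-0.024,-0.0463,0],[0,0,0],-1],[[-0.024,-0.0463,0],[0,0,0],-1],[[-0.024,-0.0463,0],[0,0,0],-1],[[-0.024,-0.0463,0],[0,0,0],-1],[[-0.024,-0.0463,0],[0,0,0],-1],[[-0.024,-0.0463,0],[0,0,0],-1],[[-0.024,-0.0463,0],[0,0,0],-1]]}}

```text
clock: 13.45
position: [0.6571, -0.0568, 0.2835]
ee_rot: [0.033, 0.999, -0.0, -0.001]
ft_force: [1.2, 0.6, 1.0]
grip_width: -0.001
grasp_force: 0.0
```

Request:
{"fn": "move_arm", "kwargs": {"motion": [[[0,0,0.03],[0,0,0],-1],[[0,0,0.03],[0,0,0],-1],[[0,0,0.03],[0,0,0],-1],[[0,0,0],[0,0,0],-1],[[0,0,0],[0,0,0],-1],[[0,0,0],[0,0,0],-1]]}}

```text
clock: 14.05
position: [0.6575, -0.0554, 0.2184]
ee_rot: [0.033, 0.999, 0.0, 0.001]
ft_force: [-0.4, 0.3, 1.0]
grip_width: 0.003
grasp_force: 0.0
```

```bash
python3 -c "
from h import *
go(st(.105,-.155,.195))
T=snap('top');S=snap('scene')
a=cv2.resize(T['pixels'][150:270,200:360,::-1],(400,300));b=cv2.resize(S['pixels'][165:285,240:400,::-1],(400,300))
cv2.imwrite('pics/k1.png',np.hstack([a,b]))"
```

```text
pos [ 0.6575 -0.0554  0.2184] units [ 0.0007 -0.0011  0.0312] rows 0.5197690521409729 yang 86.22 zdir [ 0.002 -0.    -1.   ]
```

View pics/k1.png

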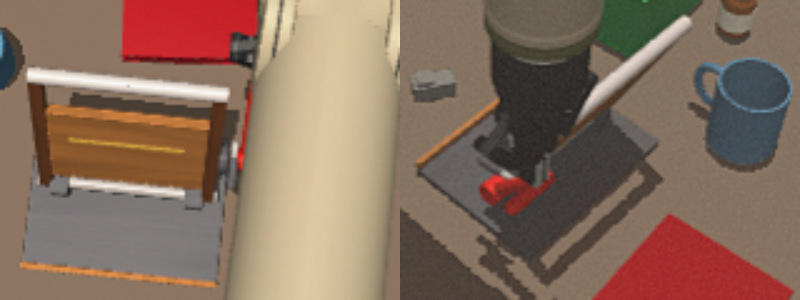

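The closed fingertips stand right above the red toe at about (530,185).

Request:
{"fn": "move_arm", "kwargs": {"motion": [[[0,0,0.02],[0,0,0],-1],[[0,0,0.016],[0,0,0],-1],[[-0.009,0,0.016],[0,0,0],-1],[[-0.012,0,0.019],[0,0,0],-1],[[-0.01,0,0.021],[0,0,0],-1],[[-0.006,0,0.022],[0,0,0],-1],[[-0.002,0,0.023],[0,0,0],-1],[[0.002,0,0.023],[0,0,0],-1],[[0.005,0,0.023],[0,0,0],-1],[[0.008,0,0.012],[0,0,0],-1],[[0,0,0],[0,0,0],-1],[[0,0,0],[0,0,0],-1]]}}

```text
clock: 15.35
position: [0.6748, -0.0566, 0.071]
ee_rot: [0.033, 0.999, 0.0, -0.0]
ft_force: [-0.0, -0.1, 0.2]
grip_width: -0.004
grasp_force: 0.0
```

```bash
python3 -c "
from h import *
go(st(.15,-.155,.29))
T=snap('top');S=snap('scene')
a=cv2.resize(T['pixels'][150:270,200:360,::-1],(400,300));b=cv2.resize(S['pixels'][165:285,240:400,::-1],(400,300))
cv2.imwrite('pics/k2.png',np.hstack([a,b]))"
```

```text
pos [ 0.6748 -0.0566  0.071 ] units [-0.0362 -0.0011 -0.2921] rows 4.9051223510459785 yang 86.23 zdir [-0.  0. -1.]
```

View pics/k2.png

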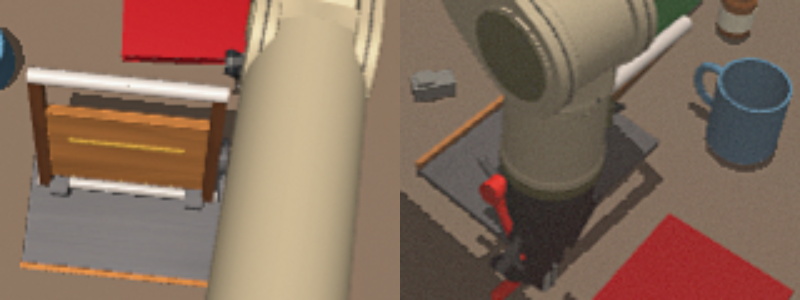

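The scene view shows the leg pointing almost straight down (from (495,190) to (510,290)), and the tool feels no force. So it has snapped down, and I lift clear.

Request:
{"fn": "move_arm", "kwargs": {"motion": [[[-0.02,0,-0.02],[0,0,0],-1],[[-0.01,0,-0.05],[0,0,0],-1],[[0,0,-0.05],[0,0,0],-1],[[0,0,-0.05],[0,0,0],-1],[[0,0,-0.05],[0,0,0],-1],[[0,0,-0.05],[0,0,0],-1],[[0,0,-0.03],[0,0,0],-1],[[0,0,0],[0,0,0],1],[[0,0,0],[0,0,0],1]]}}

```text
clock: 16.35
position: [0.6976, -0.0582, 0.2966]
ee_rot: [0.033, 0.999, 0.0, 0.001]
ft_force: [0.8, 0.1, -1.0]
grip_width: 0.33
grasp_force: 0.0
```

```bash
python3 -c "
from h import *
o=manip.get_obs();print(o['joint_pos'].round(2));go(st(.0816,0,.29))"
```

```text
[-0.22  0.5   0.38  1.14 -0.18  1.53  1.63]
pos [ 0.6976 -0.0582  0.2966] units [0.0852 0.2058 0.0086] rows 3.714913330032162 yang 86.23 zdir [ 0.002  0.    -1.   ]
```

Request:
{"fn": "move_arm", "kwargs": {"motion": [[[0.017,0.041,0],[0,0,0],1],[[0.017,0.041,0],[0,0,0],1],[[0.017,0.041,0],[0,0,0],1],[[0.017,0.041,0],[0,0,0],1],[[0.017,0.041,0],[0,0,0],1],[[0,0,0],[0,0,-0.18],1],[[0,0,0],[0,0,-0.18],1],[[0,0,0],[0,0,-0.18],1],[[0,0,0],[0,0,-0.18],1],[[0,0,0],[0,0,-0.18],1],[[0,0,0],[0,0,-0.18],1],[[0,0,0],[0,0,-0.18],1]]}}

```text
clock: 17.55
position: [0.6434, 0.0996, 0.2944]
ee_rot: [-0.448, 0.894, 0.0, -0.001]
ft_force: [0.0, -0.6, 0.6]
grip_width: 1.0
grasp_force: 0.0
```

Request:
{"fn": "move_arm", "kwargs": {"motion": [[[0,0,0],[0,0,-0.18],1],[[0,0,0],[0,0,-0.18],1],[[0,0,0],[0,0,-0.18],1],[[0,0,0],[0,0,-0.18],1],[[0,0,0],[0,0,0],1],[[0,0,0],[0,0,0],1],[[0,0,0],[0,0,0],1]]}}

```text
clock: 18.25
position: [0.6423, 0.0991, 0.2839]
ee_rot: [-0.61, 0.792, 0.002, -0.013]
ft_force: [-0.4, -0.9, 0.5]
grip_width: 1.002
grasp_force: 0.0
```

```bash
python3 -c "
from h import *
o=manip.get_obs();print(o['joint_pos'].round(2));go(st(.0816,0,.191))
T=snap('wrist','r1.png')"
```

```text
[-0.06  0.4  -0.24  1.27  0.1   1.51  2.6 ]
pos [0.6423 0.0991 0.2839] units [-0.004  -0.0041  0.1237] rows 2.064691892363539 yang 165.23 zdir [-0.023 -0.012 -1.   ]
```

View pics/r1.png

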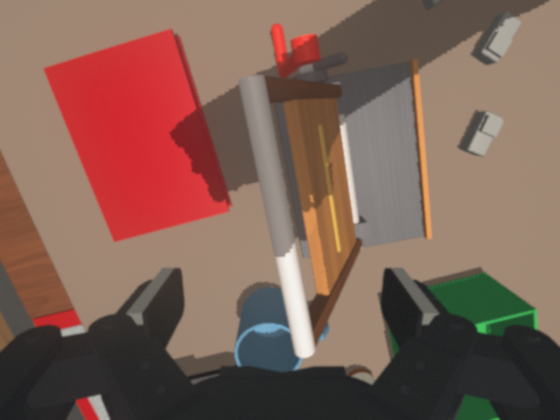

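The fingers were nearly across the rail, but joint 7 ran to its limit. I'll turn the other way, since a half turn gives the same grasp.

Request:
{"fn": "move_arm", "kwargs": {"motion": [[[0,0,-0.005],[0,0,0.18],1],[[0,0,-0.005],[0,0,0.18],1],[[0,0,0],[0,0,0.18],1],[[0,0,0],[0,0,0.18],1],[[0,0,0],[0,0,0.18],1],[[0,0,0],[0,0,0.18],1],[[0,0,0],[0,0,0.18],1],[[0,0,0],[0,0,0.18],1],[[0,0,0],[0,0,0.18],1],[[0,0,0],[0,0,0.18],1],[[0,0,0],[0,0,0.18],1],[[0,0,0],[0,0,0.18],1]]}}

```text
clock: 19.5
position: [0.6424, 0.1004, 0.2921]
ee_rot: [0.192, 0.981, -0.008, -0.009]
ft_force: [-0.6, 0.4, 0.4]
grip_width: 1.0
grasp_force: 0.0
```

Request:
{"fn": "move_arm", "kwargs": {"motion": [[[0,0,0],[0,0,0.18],1],[[0,0,0],[0,0,0.18],1],[[0,0,0],[0,0,0.18],1],[[0,0,0],[0,0,0.18],1],[[0,0,0],[0,0,0.18],1],[[0,0,0],[0,0,0.18],1],[[0,0,0],[0,0,0.18],1],[[0,0,0],[0,0,0.18],1],[[0,0,0],[0,0,0.18],1],[[0,0,0],[0,0,0],1],[[0,0,0],[0,0,0],1],[[0,0,0],[0,0,0],1]]}}

```text
clock: 20.7
position: [0.6423, 0.1004, 0.2918]
ee_rot: [0.734, 0.679, -0.012, -0.003]
ft_force: [0.0, 0.4, -0.2]
grip_width: 0.996
grasp_force: 0.0
```

```bash
python3 -c "
from h import *
o=manip.get_obs();print(o['joint_pos'].round(2));go(st(.0816,0,.191))
R=Ro.from_quat(o['ee_rot']).as_matrix()
Y=np.array([np.cos(YAW),np.sin(YAW),0]);Z=np.array([0,0,-1]);D=np.c_[np.cross(Y,Z),Y,Z]
print('turn units',Ro.from_matrix(R.T@D).as_rotvec()/(np.pi/4))"
```

```text
[-0.36  0.38  0.18  1.28 -0.06  1.51 -0.26]
pos [0.6423 0.1004 0.2918] units [0.0014 0.0052 0.1344] rows 2.2412258365709063 yang -4.51 zdir [-0.022 -0.012 -1.   ]
turn units [-0.02692715  0.01665909 -0.01467779]
```

Request:
{"fn": "move_arm", "kwargs": {"motion": [[[0,0.004,0],[-0.027,0.0167,-0.0147],1],[[0,0,0],[0,0,0],1],[[0,0,0.033],[0,0,0],1],[[0,0,0.033],[0,0,0],1],[[0,0,0.033],[0,0,0],1],[[0,0,0.033],[0,0,0],1],[[0,0,0],[0,0,0],1],[[0,0,0],[0,0,0],1]]}}

```text
clock: 21.5
position: [0.6453, 0.0999, 0.1932]
ee_rot: [0.731, 0.682, -0.0, -0.0]
ft_force: [0.4, 0.4, 0.4]
grip_width: 0.995
grasp_force: 0.0
```

Request:
{"fn": "move_arm", "kwargs": {"motion": [[[0,0,0],[0,0,0],-1],[[0,0,0],[0,0,0],-1],[[0,0,0],[0,0,0],-1],[[0,0,0],[0,0,0],-1],[[0,0,0],[0,0,0],-1],[[0,0,0],[0,0,0],-1],[[0,0,0],[0,0,0],-1],[[0,0,0],[0,0,0],-1]], "newtons": 40}}

```text
clock: 22.3
position: [0.6439, 0.1002, 0.1927]
ee_rot: [0.731, 0.682, -0.001, -0.001]
ft_force: [-9.0, -0.2, 4.2]
grip_width: 0.171
grasp_force: 38.9
```

```bash
python3 -c "
from h import *
o=manip.get_obs();print(o['joint_pos'].round(2),o['grip_width'],o['grasp_force'],o['ft_force'])
p=o['position'];c,s=np.cos(YAW),np.sin(YAW);d=p[:2]-np.array([.5626,.1055]);print('stand',c*d[0]+s*d[1],-s*d[0]+c*d[1],p[2])
S=snap('scene','s2.png');go(p)"
```

```text
[-0.35  0.41  0.17  1.44 -0.07  1.3  -0.25] 0.17129063161738287 38.87169599533081 [-9.02595715 -0.18236178  4.22552415]
stand 0.08149574911064769 0.0001781916830790901 0.1927182447973626
pos [0.644  0.1002 0.1928] units [-0.     -0.      0.0001] rows 0.0013677974264686868 yang -4.01 zdir [-0.003  0.    -1.   ]
```

View pics/s2.png

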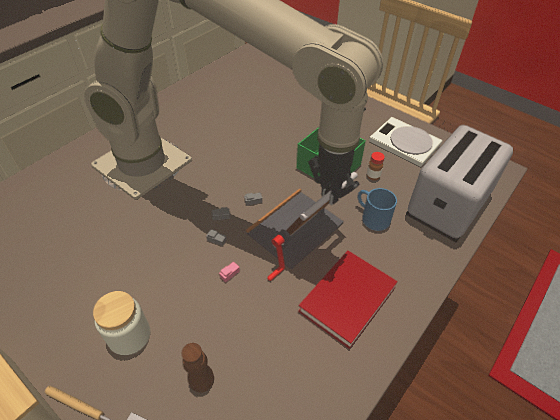

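The rail is pinched in the gripper, and the leg hangs down from (279,240) to its toe at (276,275). Next I swing the frame upright along its arc.

Request:
{"fn": "move_arm", "kwargs": {"motion": [[[0,-0.0148,-0.0061],[0,0,0],-1],[[0,-0.0152,-0.0052],[0,0,0],-1],[[0,-0.0155,-0.0043],[0,0,0],-1],[[0,-0.0156,-0.0033],[0,0,0],-1],[[0,-0.0159,-0.0024],[0,0,0],-1],[[0,-0.0159,-0.0013],[0,0,0],-1],[[0,-0.016,-0.0005],[0,0,0],-1],[[0,0,0],[0,0,0],-1],[[0,0,0],[0,0,0],-1],[[0,0,0],[0,0,0],-1]]}}

```text
clock: 23.35
position: [0.5641, 0.106, 0.2109]
ee_rot: [0.731, 0.682, 0.001, 0.0]
ft_force: [1.9, 0.3, 5.8]
grip_width: 0.17
grasp_force: 40.1
```

```bash
python3 -c "
from h import *
np.set_printoptions(precision=4,suppress=True)
o=manip.get_obs();print(o['grip_width'],o['grasp_force'],o['ft_force'])
p=o['position'];c,s=np.cos(YAW),np.sin(YAW);d=p[:2]-np.array([.5626,.1055]);print('stand',c*d[0]+s*d[1],-s*d[0]+c*d[1],p[2])
S=snap('scene');T=snap('top')
for ph in (-56,-30,0): 
    a=np.radians(ph);X=st(.1*np.cos(a),-.15,.115+.1*np.sin(a));print(ph,proj(S,X),proj(T,X))
a=cv2.resize(T['pixels'][150:270,200:360,::-1],(400,300));b=cv2.resize(S['pixels'][165:285,240:400,::-1],(400,300))
cv2.imwrite('pics/f1.png',np.hstack([a,b]))
h=cv2.cvtColor(S['pixels'],cv2.COLOR_RGB2HSV);m=((h[...,0]<6)|(h[...,0]>174))&(h[...,1]>150);m[:,:255]=0;m[:225]=0;m[290:]=0;m[:,300:]=0
ys,xs=np.nonzero(m);print(xs.min(),xs.max(),ys.min(),ys.max())"
```

```text
0.16975439825650387 40.080286860466 [1.8782 0.3059 5.7564]
stand 0.0014978360762854383 0.0005688530249206682 0.21088756085385424
-56 [277.07   268.9139] [305.8614 209.1715]
-30 [286.2562 268.7784] [307.7774 196.5076]
0 [290.9167 260.2683] [309.7841 188.4612]
262 285 225 276
```

View pics/f1.png

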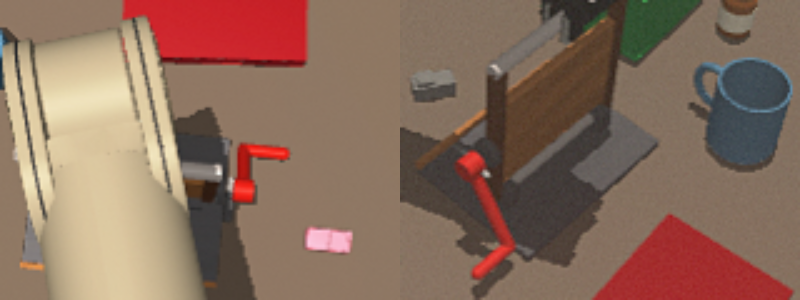

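The toe's middle is at (277,269) in the scene view, where fully down puts it, (277,269). The frame stands upright within about 0.01 rad and the gripper still holds the rail.

```bash
python3 -c "
from h import *
print(order.hand_in())"
```

```text
the job is handed in; nothing more can be done
None
```

The job is handed in at about 23 s of the 72 s: the paper ball and wood offcut are in the green bin, the kickstand has snapped fully down, and the frame is upright with the gripper still holding its rail (on the way, joint 7 briefly ran to its 2.6 rad range limit before I turned it back).

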